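Slide the fastener case up into its dock

ROBOT

A 6-joint arm with a two-finger parallel gripper is mounted at the origin on the work surface. World frame = base frame: x ahead of the robot, y to its left, z up, the work surface at z = 0. Lengths are in m, angles in rad, forces in N, time in s.
With the tool pointing down it reaches from about 0.35 to 0.775 m from the base axis. Payload 5.5 kg.
Tool frame: the origin (TCP) lies between the finger pads; the fingertips stand 25 mm ahead of it and the grasp point (between the pads) lies 6 mm ahead of it; y points along the fingers, z is the direction in which the jaws open and shut, and the axes are right-handed (so a half turn about y gives the same grasp; the last joint's range is limited). The gripper opens to 85 mm and grips with 20 to 120 N. Pads are 22 mm wide; open, the fingers measure 114 mm over their backs; the gripper's body (76 mm by 85 mm) begins 54 mm behind the grasp point. The pads swing forward as they close: fully open they stand 13 mm farther back than shut.
Start: joints at [-1.393, 0.313, 0.046, 1.304, 0, 1.431], TCP at [0.18, -0.546, 0.224] pointing down, gripper open.
Joint ranges: [-2.76, 2.76], [-0.86, 1.69], [-1.03, 1.26], [-2.2, 2.34], [-1.47, 1.5], [-3.14, 3.14]. Speed limits (rad/s): [2.57, 2.57, 3.14, 3.14, 3.14, 3.14].

INTERFACE

Orientations are given as [roll, pitch, yaw] about the fixed x, y, z axes, in that order (R = Rz(yaw) Ry(pitch) Rx(roll)).
In Python, from plant import env, eoat, solve_ik, telemetry, eyes, job gives the robot as it stands. Calls block until the motion is done:
- env.reach(position, orientation): joint-space move of the TCP to a pose.
- env.move_linear(position, rotation=None, max_speed=0.15, contact_N=None): straight line of the TCP; rotation=None keeps the orientation; max_speed is the mean speed in m/s. With contact_N (N) it stops when the force on the tool has changed by that much, and returns True; else False.
- env.set_joints(angles): joint-space move.
- eoat.move_gripper(opening): finger opening in m; the grip force is fixed at half the most; returns when the fingers have stopped.
- env.dwell(seconds).
- solve_ik(position, orientation): joint angles nearest the present ones, or None.
- telemetry.observe(): the state.
- eyes.capture(name): name is "side" or "top" or "wrist"; returns a dict with "img" (480x640x3 uint8, red, green, blue), "fx", "fy", "cx", "cy" (pixels), "k1" (the pictures are not rectified: a ray, as slopes to the right and down, at radius r is drawn at 1 + k1 r^2 times it, then the intrinsics apply), "R" (3x3) and "t" (3): a world point X has camera coordinates R X + t. Camera axes: x right, y down, z forward; pixel columns grow to the right and rows downward; lengths in m; the calibration is good to about 2 mm. A picture is of the moment at which its call begins. There is no depth.
A pose or a line that the arm cannot do raises env.PlanningError and nothing moves.
- job.close_job(): hands the job in, once; it reports no verdict.
The state is a dict: "time_s": time; "qpos": joint angles; "qvel": joint speeds; "effort": joint torques, N m; "ee_pos": TCP position; "orientation": TCP orientation; "ft_force": force on the tool from outside, world axes, zero at the start; "moment": the same for the moment, N m; "grip_width": finger opening in m.
Only numpy, scipy, OpenCV 4.12 (cv2) and the standard library are available. Lean on these libraries where they do the work, as an engineer would, in place of code of your own. Each camera call takes 0.05 s, during which the arm holds its last target.

TASK

Slide the flat fastener case up the ramp and over the dark steel lip of the grey dock, without lifting it off, so that it lies flat in the bay behind the lip. Then keep it pressed home against the rubber bumper at the end of the bay with about 12 N for a full second, never above 20 N, and let go. Leave the other things on the table alone.

Things in the scene. Friction and masses are not known exactly. Their poses are not given: they have to be found in the camera images.
- case: Flat plastic fastener case, loose: 120 mm long (x), 96 wide (y), 45 high, black with grey windowed lid, 0.44-0.72 kg; too wide to grasp, so push. Origin: centre of underside; x points to the leading end (two black latches), z up. Starts on the table ahead of the ramp, up to 0.25 rad askew, 30 mm off centre. Pushing takes 2-4 N on the level, up to 10 N on the ramp.
- case_tail (a point): Middle of the case's flat trailing end face (120 mm case, so 60 mm behind the case origin), 22 mm above its underside: the face to push on. Axes as the case's.
- dock: Grey dock, fixed. Origin: table height, centre line, on the dark steel lip's inner (bay side) face; x = the way the case goes in, z up. Ramp rises straight from x = -105 mm (height 0) to x = -10 (height 20). Lip: level, 20 high, x = -10 to 0. Bay floor: 14 high, x = 0 to 152. The 120 mm case lies flat in it between lip and bumper: its origin at x = 60 to between 64 and 80, z = 14.
- ramp_foot (a point): Foot of the ramp on the centre line, table height, at dock x = -105 mm. Axes as the dock's. The ramp is 104 mm wide between two upright aluminium side guides 34 mm high and 8 mm thick: 104 mm apart inside from dock x = -58 mm to 167 mm, and flaring toward the mouth to 136 mm apart at dock x = -111 mm.
- stop: End stop: aluminium bar closing the bay at dock x = 152 mm, 30 mm high; origin bottom centre of its inner face, axes as dock's. It carries a black rubber bumper (80 mm wide, 24 high) whose face, which the case meets, is set somewhere between dock x = 124 and 140 mm: not measured, find it by feel. The bumper hardly gives. Pressing force = push on the case less the friction under it (2-4 N).
- spray_can: Bystander: aluminium spray can, diameter 56 mm, 160 mm high, upright; origin at the centre of its foot.
- screw_jar: Bystander: glass jar with steel cap, diameter 64 mm, 85 mm high, upright; origin at the centre of its foot.
- tape_measure: Bystander: yellow tape measure, 66 x 36 x 62 mm, standing; origin at the centre of its underside.
- padlock: Bystander: brass padlock lying flat, about 70 x 40 x 20 mm; origin under the centre of its brass block.
There are look-alikes about, which are no part of the job. Leave any red look-alike of the case alone.

How it is judged:
By the outcome, as a careful person would: the job done as asked, in the order asked, and still so for the second after the job is handed in, with the robot touching nothing.
It also fails if it takes over 72 s, if anything falls off the work surface, if the arm or the gripper's body presses on something with over 40 N, if the wrist force passes 120 N, or if a joint passes its speed limit or range.

## Working session

There is one attempt and no reset: what is moved stays moved. The work goes in short steps, each a Python script; the robot and the scene stay as the last script left them, time stands still between calls to the robot, and variables do not carry over. Pictures are saved under pics/ and viewed, and the job is handed in when it is done.

```bash
ls; mkdir -p pics; python3 - <<'E'
from plant import env, eoat, solve_ik, telemetry, eyes, job
import cv2,pickle
for n in ["side","top","wrist"]:
    c=eyes.capture(n); pickle.dump(c,open(f"{n}0.pkl","wb"))
    cv2.imwrite(f"pics/{n}0.png",c["img"][:,:,::-1]); print(n,c["fx"],c["k1"],c["t"],c["R"])
print(telemetry.observe())
E
```

```text
pics
side 504.6874684426373 -0.04182008141371747 [0.5009489  0.10602724 1.07215993] [[-0.98377935 -0.1780257  -0.02202377]
 [-0.08839251  0.58793351 -0.80406526]
 [ 0.1560928  -0.78907606 -0.59413299]]
top 481.0545580676484 0.026934915827499514 [-0.06538339  0.51853656  1.07979778] [[-1.70121654e-03 -9.99901064e-01  1.39630777e-02]
 [-9.89465537e-01 -3.38148158e-04 -1.44768215e-01]
 [ 1.44758614e-01 -1.40622663e-02 -9.89367069e-01]]
wrist 349.03611451857535 -0.018442731644652734 [-0.57240775 -0.04146556  0.38187294] [[ 0.31189494 -0.95011284 -0.00267276]
 [-0.89974634 -0.2962625   0.3204451 ]
 [-0.30525084 -0.0975404  -0.94726332]]
{'time_s': 0.15, 'qpos': array([-1.39260693e+00,  3.13813794e-01,  4.52600508e-02,  1.30360175e+00,
        4.02768202e-05,  1.43117841e+00]), 'qvel': array([-0.00137016, -0.0010587 ,  0.0038981 ,  0.00090021,  0.00024109,
       -0.00112885]), 'effort': array([ 2.58869994e-03, -4.81064308e+01,  2.98815912e+01,  1.38768213e-02,
       -1.66511732e-04,  5.94231864e-07]), 'ee_pos': array([ 0.17960328, -0.5458293 ,  0.22362997]), 'orientation': array([-1.57213666e+00,  2.29033181e-04, -2.82378552e+00]), 'ft_force': array([ 0.47072969, -0.16740946,  0.59348345]), 'moment': array([ 2.96237441e-02, -2.85296828e-05, -8.88160464e-03]), 'grip_width': 0.08504042687477818}
```

View pics/top0.png

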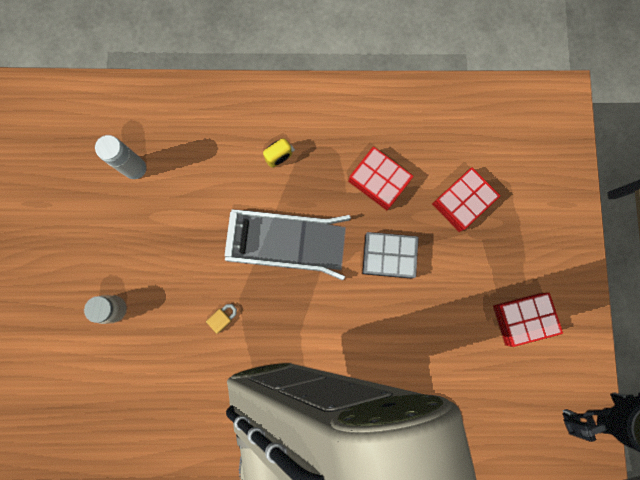

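View pics/side0.png

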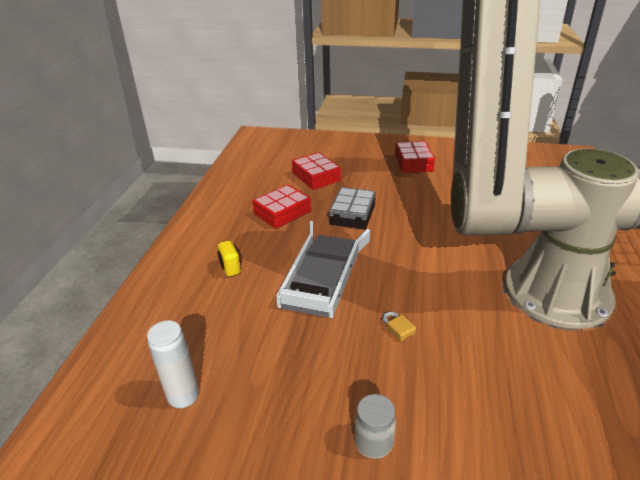

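The top view shows the dock at about (225–350, 210–278), with its mouth to the right (-y). The case is at (390, 255), with red look-alikes at (380, 177), (467, 199) and (529, 320). I'll zoom in for the corners.

```bash
python3 - <<'E'
import cv2
im=cv2.imread("pics/top0.png")
cv2.imwrite("pics/topz.png",cv2.resize(im[190:300,215:435],None,fx=3.6,fy=3.6,interpolation=cv2.INTER_CUBIC))
im=cv2.imread("pics/side0.png")
cv2.imwrite("pics/sidez.png",cv2.resize(im[175:325,260:400],None,fx=4,fy=4,interpolation=cv2.INTER_CUBIC))
E
```

```text
(no output)
```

View pics/topz.png

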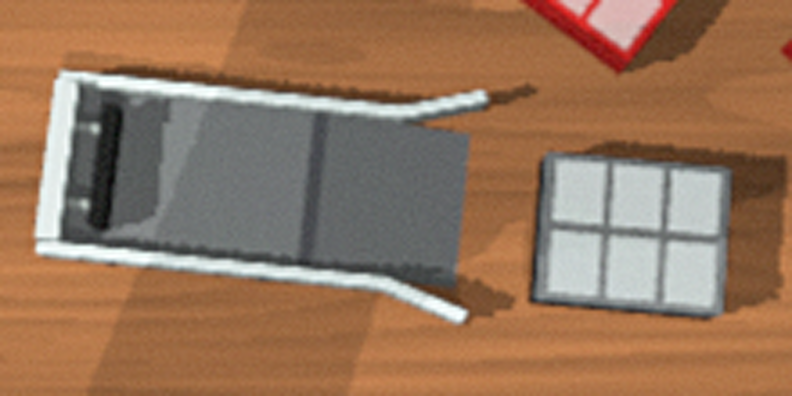

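View pics/sidez.png

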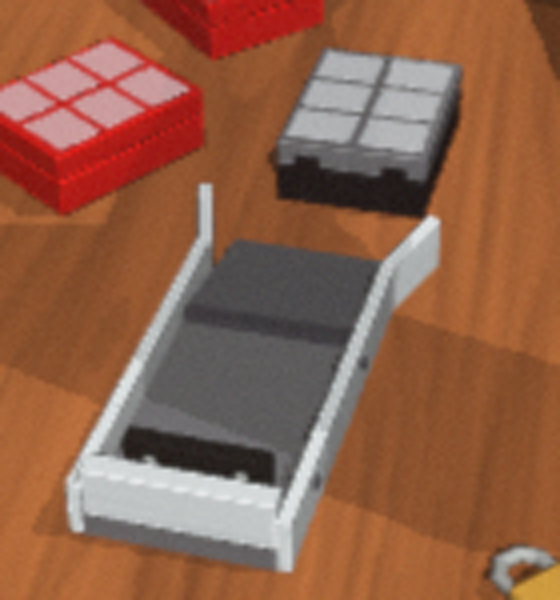

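```bash
cat > h.py <<'E'
import numpy as np, cv2
def ray(c,uv):
    K=np.array([[c["fx"],0,c["cx"]],[0,c["fy"],c["cy"]],[0,0,1.]])
    p=cv2.undistortPoints(np.array(uv,float).reshape(-1,1,2),K,np.array([c["k1"],0,0,0.])).reshape(-1,2)
    d=np.c_[p,np.ones(len(p))]@np.array(c["R"]); o=-np.array(c["R"]).T@np.array(c["t"])
    return o,d
def onz(c,uv,z):
    o,d=ray(c,uv); return o+d*((z-o[2])/d[:,2:])
E
python3 - <<'E'
import pickle,numpy as np
from h import *
np.set_printoptions(precision=4,suppress=True)
T=pickle.load(open("top0.pkl","rb"));S=pickle.load(open("side0.pkl","rb"))
zt=lambda p:np.array(p)/3.6+[214.6,189.6]
zs=lambda p:np.array(p)/4+[259.6,174.6]
def rep(n,P): print(n);print(P[:,:2], [round(float(np.linalg.norm(P[i,:2]-P[(i+1)%len(P),:2])),4) for i in range(len(P))])
rep("case",onz(T,zt([(545,153),(730,168),(717,315),(532,302)]),.045))
rep("caseS",onz(S,zs([(275,152),(327,48),(462,66),(425,178)]),.045))
rep("foot",onz(T,zt([(469,133),(455,287)]),0.0))
rep("lip outer/inner",onz(T,zt([(327,113),(314,262),(304,262),(318,113)]),.02))
rep("guides: backL, bendL,flareL, flareR,bendR,backR (outer top)",onz(T,zt([(60,72),(408,107),(484,90),(466,322),(390,290),(37,253)]),.034))
rep("bumper front top",onz(T,zt([(122,105),(108,229)]),.038))
rep("guidesS: stop outer L,R top; flare",onz(S,zs([(72,480),(290,515),(437,220),(204,185)]),.034))
E
```

```text
case
[[ 0.5262 -0.1722]
 [ 0.5164 -0.291 ]
 [ 0.4222 -0.2798]
 [ 0.4304 -0.1624]] [0.1192, 0.0949, 0.1176, 0.0962]
caseS
[[ 0.5266 -0.1574]
 [ 0.5139 -0.2874]
 [ 0.4223 -0.2769]
 [ 0.4315 -0.1424]] [0.1306, 0.0922, 0.1349, 0.0963]
foot
[[ 0.5466 -0.1264]
 [ 0.4434 -0.1162]] [0.1037, 0.1037]
lip outer/inner
[[ 0.5566 -0.0316]
 [ 0.4582 -0.0234]
 [ 0.4582 -0.0169]
 [ 0.5566 -0.0257]] [0.0987, 0.0065, 0.0988, 0.0059]
guides: backL, bendL,flareL, flareR,bendR,backR (outer top)
[[ 0.581   0.1419]
 [ 0.5581 -0.0845]
 [ 0.5694 -0.1342]
 [ 0.4184 -0.1211]
 [ 0.4389 -0.0725]
 [ 0.4629  0.1537]] [0.2277, 0.0509, 0.1516, 0.0527, 0.2275, 0.1188]
bumper front top
[[0.5585 0.1008]
 [0.4779 0.1081]] [0.081, 0.081]
guidesS: stop outer L,R top; flare
[[ 0.58    0.1414]
 [ 0.4657  0.1495]
 [ 0.4209 -0.115 ]
 [ 0.5666 -0.1311]] [0.1146, 0.2683, 0.1466, 0.2728]
```

Fit from the top view: dock yaw is about 1.468 rad with its origin near (0.505, -0.018). The case is almost aligned with it, about 10 mm off centre. I'll push with the two fingertips, the tool leaned so that only the tips touch.

```bash
cat >> h.py <<'E'
from scipy.spatial.transform import Rotation as Rot
YAW=1.468; O=np.array([.505,-.0178]); D=np.array([np.cos(YAW),np.sin(YAW)]); L=np.array([-D[1],D[0]])
TILT=np.radians(18)
def ori(t=TILT,s=1):
    d=np.r_[D,0]; up=np.array([0,0,1.]); a=np.sin(t)*d-np.cos(t)*up; z=s*np.r_[L,0]
    return Rot.from_matrix(np.c_[np.cross(a,z),a,z]).as_euler("xyz")
def W(x,y,z): return np.r_[O+D*x+L*y,z]
def dk(p): p=np.asarray(p); q=p[:2]-O; return np.array([q@D,q@L,p[2]])
# tip contact corner offset from TCP (nominal): forward, up
FW=.025*np.sin(TILT)+.011*np.cos(TILT)
E
python3 - <<'E'
from plant import solve_ik
from h import *
import pickle
np.set_printoptions(precision=3,suppress=True)
T=pickle.load(open("top0.pkl","rb"))
print("red",onz(T,[(462,230),(433,198),(410,179),(386,207),(350,178)],.045))
for s in (1,-1):
  for x,z in ((-.32,.2),(-.32,.045),(-.1,.05),(0.02,.06)):
    print(s,x,solve_ik(W(x,.005,z),ori(s=s)))
E
```

```text
red [[ 0.531 -0.395  0.045]
 [ 0.607 -0.33   0.045]
 [ 0.653 -0.278  0.045]
 [ 0.585 -0.22   0.045]
 [ 0.655 -0.137  0.045]]
1 -0.32 [-0.882  0.493  0.21   1.512  0.222 -2.375]
1 -0.32 [-0.882  0.587 -0.027  1.181  0.222 -2.375]
1 -0.1 [-0.568  0.389 -0.342  0.985  0.28  -2.056]
1 0.02 [-0.345  0.322 -0.412  0.915  0.305 -1.825]
-1 -0.32 [-0.882  0.493  0.21   1.512  0.222  0.766]
-1 -0.32 [-0.882  0.587 -0.027  1.181  0.222  0.766]
-1 -0.1 [-0.568  0.389 -0.342  0.985  0.28   1.086]
-1 0.02 [-0.345  0.322 -0.412  0.915  0.305  1.317]
```

```bash
python3 - <<'E'
from plant import env, eoat, telemetry, eyes
from h import *
import pickle
np.set_printoptions(precision=4,suppress=True)
o=ori(s=-1)
env.reach(W(-.325,.0096,.16),o)
eoat.move_gripper(.04)
env.move_linear(W(-.325,.0096,.042),max_speed=.12)
s=telemetry.observe(); print(s["time_s"],dk(s["ee_pos"]),s["ft_force"],s["grip_width"])
for n in ("top","side","wrist"):
    c=eyes.capture(n); pickle.dump(c,open(f"{n}1.pkl","wb")); cv2.imwrite(f"pics/{n}1.png",c["img"][:,:,::-1])
im=np.hstack([cv2.resize(cv2.imread("pics/top1.png")[180:310,300:500],None,fx=2,fy=2),cv2.resize(cv2.imread("pics/side1.png")[120:250,280:480],None,fx=2,fy=2)])
cv2.imwrite("pics/c1.png",im)
E
```

```text
3.1083 [-0.3254  0.0092  0.0427] [ 0.1219  0.2834 -0.1141] 0.04018080195588123
```

View pics/c1.png

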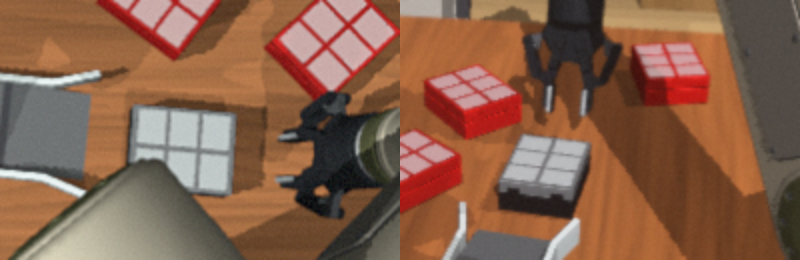

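View pics/wrist1.png

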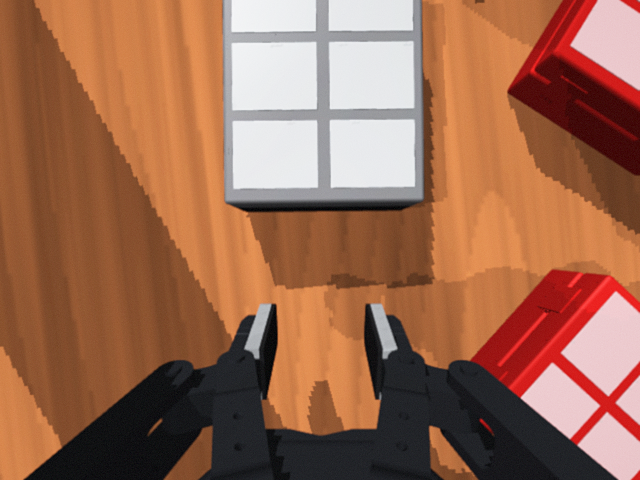

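The wrist view shows the case tail edge (226–423, row 203) square to the fingers and centred on them. I'll touch it first, then push in stages.

```bash
python3 - <<'E'
from plant import env, eoat, telemetry, eyes
from h import *
import pickle
np.set_printoptions(precision=4,suppress=True)
def st(m):
    s=telemetry.observe(); f=s["ft_force"]; print(m,round(s["time_s"],2),dk(s["ee_pos"]),"fd",f[:2]@D,"fl",f[:2]@L,"fz",f[2]); return dk(s["ee_pos"])
print(env.move_linear(W(-.26,.0096,.042),max_speed=.03,contact_N=1.5)); p=st("touch")
# lateral centring over 75 mm
print(env.move_linear(W(p[0]+.035,.005,.042),max_speed=.04,contact_N=15)); st("a")
print(env.move_linear(W(p[0]+.080,.0,.042),max_speed=.04,contact_N=15)); st("b")
for n in ("top","side","wrist"):
    c=eyes.capture(n); pickle.dump(c,open(f"{n}2.pkl","wb")); cv2.imwrite(f"pics/{n}2.png",c["img"][:,:,::-1])
im=np.hstack([cv2.resize(cv2.imread("pics/side2.png")[150:300,260:410],None,fx=2.6,fy=2.6),cv2.resize(cv2.imread("pics/wrist2.png")[:,60:580],None,fx=.75,fy=.8125)])
cv2.imwrite("pics/c2.png",im)
E
```

```text
False
touch 5.58 [-0.2601  0.0096  0.042 ] fd -0.43501159603474626 fl 0.22007769218858683 fz -0.206236799330728
False
a 6.61 [-0.2253  0.0049  0.042 ] fd -0.014724014678297634 fl 0.8467785433634768 fz 0.3224291785906139
False
b 7.89 [-0.1804 -0.0001  0.042 ] fd -0.35350283461314 fl 0.36726639964534336 fz 0.418365021324993
```

View pics/c2.png

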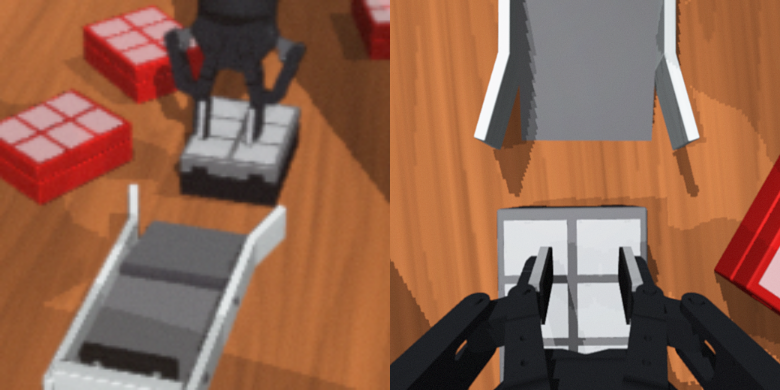

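The fingers have passed over the lid without moving the case, so the tips are higher than the TCP figures imply. I'll triangulate the real tip height.

```bash
python3 - <<'E'
import pickle
from h import *
np.set_printoptions(precision=4,suppress=True)
T=pickle.load(open("top1.pkl","rb"));S=pickle.load(open("side1.pkl","rb"))
def tri(a,b):
    o1,d1=ray(T,[a]);o2,d2=ray(S,[b]);A=np.c_[d1[0],-d2[0]];s=np.linalg.lstsq(A,o2-o1,rcond=None)[0]
    p,q=o1+d1[0]*s[0],o2+d2[0]*s[1];return dk((p+q)/2),np.linalg.norm(p-q)
print(tri((440,247.5),(354,176)));print(tri((441,270),(373,176)))
im1=cv2.imread("pics/side1.png")[120:220,310:430];im2=cv2.imread("pics/top1.png")[200:310,400:500]
cv2.imwrite("pics/c3.png",np.hstack([cv2.resize(im1,(400,333),interpolation=2),cv2.resize(im2,(303,333),interpolation=2)]))
E
```

```text
(array([-0.3234, -0.0166,  0.0498]), np.float64(0.002794124946861083))
(array([-0.3278,  0.0354,  0.0544]), np.float64(0.0031180533597282107))
```

View pics/c3.png

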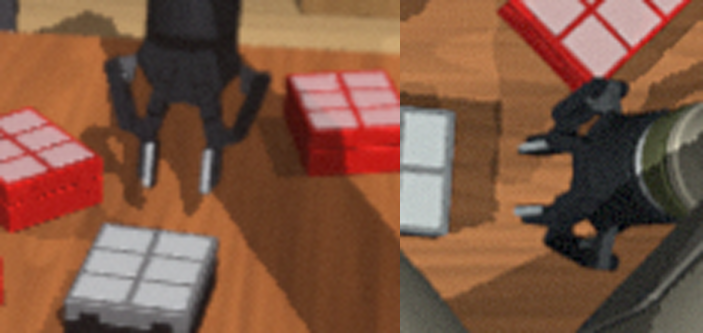

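```bash
python3 - <<'E'
import cv2,numpy as np
a=cv2.imread("pics/wrist2.png");b=cv2.imread("pics/top2.png")[180:310,300:480]
cv2.imwrite("pics/c4.png",np.hstack([cv2.resize(a,(480,360)),cv2.resize(b,(320,231))[:360] if 0 else cv2.copyMakeBorder(cv2.resize(b,(320,231)),0,129,0,0,0)]))
E
```

```text
(no output)
```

View pics/c4.png

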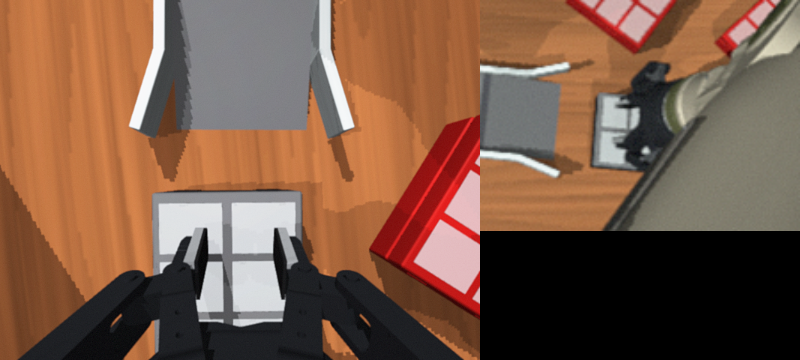

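```bash
cat >> h.py <<'E'
def st(m):
    from plant import telemetry
    s=telemetry.observe(); f=s["ft_force"]; print(m,round(s["time_s"],2),dk(s["ee_pos"]).round(4),"fd %.2f fl %.2f fz %.2f"%(f[:2]@D,f[:2]@L,f[2])); return dk(s["ee_pos"])
def snap(n,tag):
    from plant import eyes
    import pickle
    c=eyes.capture(n); pickle.dump(c,open(f"{n}{tag}.pkl","wb")); cv2.imwrite(f"pics/{n}{tag}.png",c["img"][:,:,::-1])
E
python3 - <<'E'
from plant import env, eoat, telemetry, eyes
from h import *
env.move_linear(W(-.18,0,.055),max_speed=.1)
env.move_linear(W(-.308,.0096,.055),max_speed=.12)
env.move_linear(W(-.308,.0096,.035),max_speed=.06)
st("pre")
print(env.move_linear(W(-.308,.0096,-.012),max_speed=.02,contact_N=3)); st("down")
snap("top",3);snap("side",3)
im1=cv2.imread("pics/side3.png")[120:240,310:430];im2=cv2.imread("pics/top3.png")[200:310,370:470]
cv2.imwrite("pics/c5.png",np.hstack([cv2.resize(im1,(400,400),interpolation=2),cv2.resize(im2,(364,400),interpolation=2)]))
E
```

```text
pre 10.03 [-0.3075  0.0099  0.0344] fd -0.39 fl -1.19 fz -1.06
True
down 11.82 [-0.308   0.0096 -0.0058] fd -0.14 fl 0.57 fz 4.74
```

View pics/c5.png

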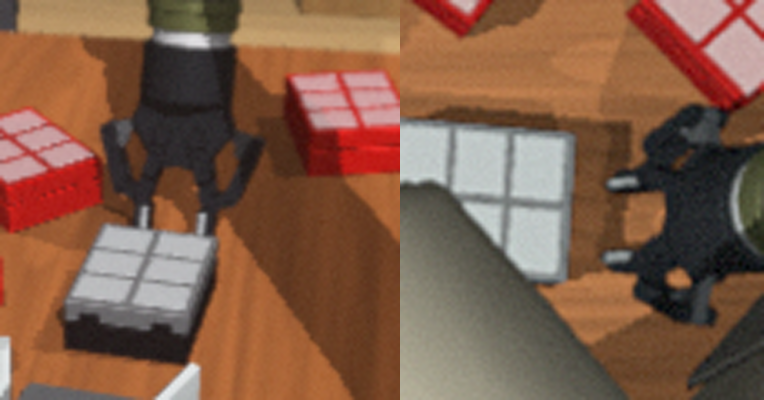

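The tips touched the table at TCP z = -0.006, so the tips' low corner is about 6 mm above the TCP and the front corner about 12 mm. That agrees with the triangulation. I'll redo the push at the right height.

```bash
python3 - <<'E'
from plant import env
from h import *
env.move_linear(W(-.308,.0096,.012),max_speed=.06)
st("up")
print(env.move_linear(W(-.25,.0096,.012),max_speed=.025,contact_N=1.8)); p=st("touch")
print(env.move_linear(W(p[0]+.035,.005,.012),max_speed=.04,contact_N=15)); st("a")
print(env.move_linear(W(p[0]+.070,.0,.012),max_speed=.04,contact_N=15)); st("b")
snap("side",4);snap("wrist",4)
im=np.hstack([cv2.resize(cv2.imread("pics/side4.png")[150:300,260:410],None,fx=2.6,fy=2.6),cv2.resize(cv2.imread("pics/wrist4.png")[:,60:580],None,fx=.75,fy=.8125)])
cv2.imwrite("pics/c6.png",im)
E
```

```text
up 12.38 [-0.3083  0.0093  0.0124] fd 0.11 fl 0.31 fz -0.70
True
touch 13.63 [-0.2789  0.0098  0.0117] fd -0.49 fl -0.34 fz 0.11
False
a 14.68 [-0.2433  0.0051  0.0121] fd 0.09 fl 0.28 fz 0.10
False
b 15.71 [-2.083e-01  1.000e-04  1.200e-02] fd -0.68 fl -0.30 fz 0.51
```

View pics/c6.png

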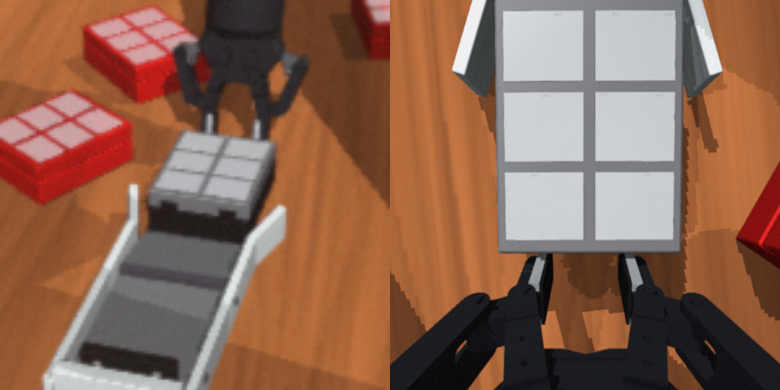

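The case is moving straight, with its nose entering the guide mouth. I'll push on up the ramp.

```bash
python3 - <<'E'
from plant import env
from h import *
print(env.move_linear(W(-.160,0,.013),max_speed=.04,contact_N=17)); st("a")
print(env.move_linear(W(-.113,0,.014),max_speed=.04,contact_N=17)); st("b")
print(env.move_linear(W(-.086,0,.021),max_speed=.04,contact_N=17)); st("c")
snap("side",5);snap("wrist",5)
im=np.hstack([cv2.resize(cv2.imread("pics/side5.png")[170:320,260:410],None,fx=2.6,fy=2.6),cv2.resize(cv2.imread("pics/wrist5.png")[:,60:580],None,fx=.75,fy=.8125)])
cv2.imwrite("pics/c7.png",im)
E
```

```text
False
a 17.18 [-0.1601  0.      0.013 ] fd -2.26 fl -1.22 fz -1.96
False
b 18.51 [-1.131e-01 -1.000e-04  1.420e-02] fd -2.84 fl 0.01 fz 0.18
False
c 19.36 [-0.0856 -0.0001  0.0211] fd -2.57 fl -0.29 fz -0.56
```

View pics/c7.png

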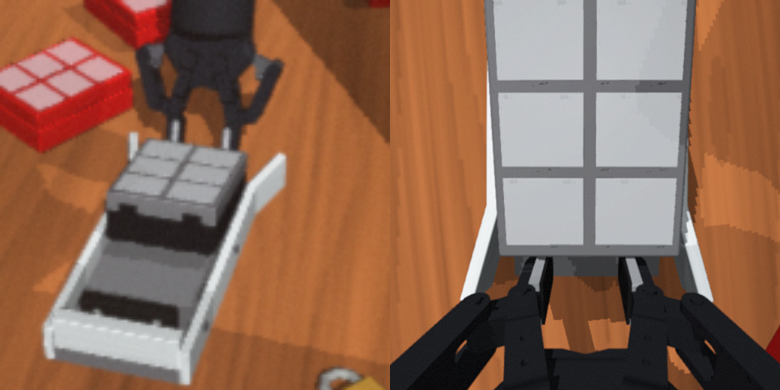

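The case is on the ramp with its nose raised over the lip. I'll lift the contact point before it tips over the lip.

```bash
python3 - <<'E'
from plant import env
from h import *
env.move_linear(W(-.090,0,.021),max_speed=.04)
env.move_linear(W(-.090,0,.031),max_speed=.06)
st("up")
print(env.move_linear(W(-.055,0,.033),max_speed=.03,contact_N=17)); st("b")
snap("side",6);snap("wrist",6)
im=np.hstack([cv2.resize(cv2.imread("pics/side6.png")[170:320,260:410],None,fx=2.6,fy=2.6),cv2.resize(cv2.imread("pics/wrist6.png")[:,60:580],None,fx=.75,fy=.8125)])
cv2.imwrite("pics/c8.png",im)
E
```

```text
up 20.02 [-0.0901 -0.0005  0.0316] fd -0.12 fl -0.04 fz -0.29
False
b 21.34 [-0.0548 -0.0001  0.0329] fd -3.05 fl -0.84 fz 1.82
```

View pics/c8.png

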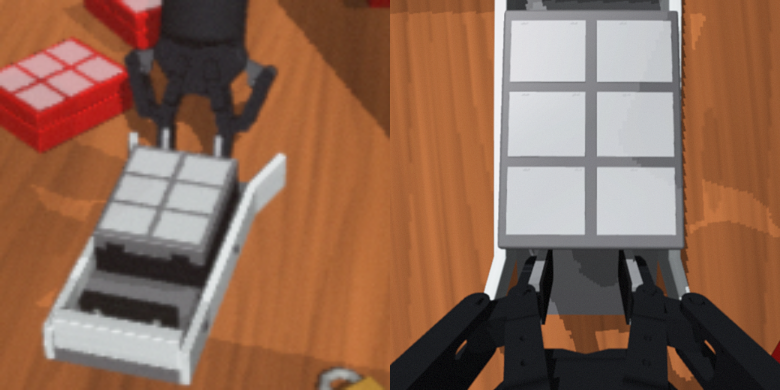

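It has tipped over and its nose is down in the bay. I'll push the tail over the lip, slowly towards the end.

```bash
python3 - <<'E'
from plant import env
from h import *
print(env.move_linear(W(-.018,0,.030),max_speed=.03,contact_N=14)); st("a")
x=-.018
for i in range(10):
    x+=.002
    h=env.move_linear(W(x,0,.029),max_speed=.01,contact_N=6); p=st(f"{x:.3f} {h}")
    if h: break
snap("side",7);snap("wrist",7)
im=np.hstack([cv2.resize(cv2.imread("pics/side7.png")[170:320,260:410],None,fx=2.6,fy=2.6),cv2.resize(cv2.imread("pics/wrist7.png")[:,60:580],None,fx=.75,fy=.8125)])
cv2.imwrite("pics/c9.png",im)
E
```

```text
False
a 22.82 [-0.0178  0.      0.0301] fd -0.70 fl 1.34 fz -0.81
-0.016 True 23.07 [-0.0173 -0.0001  0.0293] fd -0.77 fl -0.10 fz 0.57
```

View pics/c9.png

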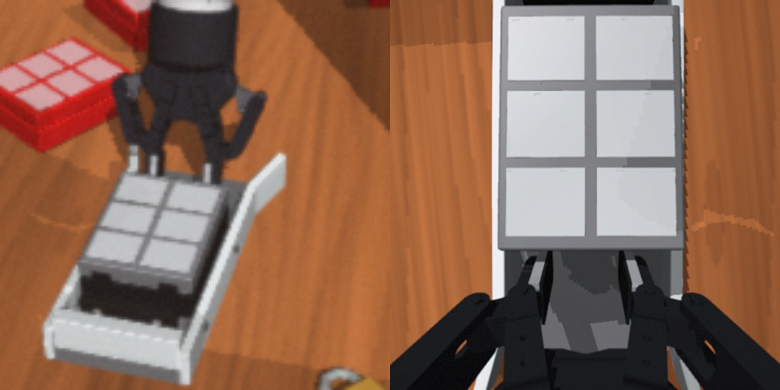

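The trigger was a transient, since the settled push is below 1 N and the case isn't at the bumper yet. I'll continue in small steps and judge by the settled force.

```bash
cat >> h.py <<'E'
def fd(n=5,dt=.02):
    from plant import env,telemetry
    v=[]
    for _ in range(n):
        v.append(telemetry.observe()["ft_force"][:2]@D); env.dwell(dt)
    return -np.mean(v),-min(v)
E
python3 - <<'E'
from plant import env
from h import *
x=-.0173
for i in range(16):
    x+=.0015
    h=env.move_linear(W(x,0,.029),max_speed=.012,contact_N=9)
    f=fd(3,.01); print(f"{x:.4f} {h} {f[0]:.2f} {f[1]:.2f}")
    if f[0]>6: break
st("end")
snap("side",8);snap("wrist",8);snap("top",8)
im=np.hstack([cv2.resize(cv2.imread("pics/side8.png")[170:320,260:410],None,fx=2.6,fy=2.6),cv2.resize(cv2.imread("pics/wrist8.png")[:,60:580],None,fx=.75,fy=.8125)])
cv2.imwrite("pics/c10.png",im)
E
```

```text
-0.0158 False 3.59 3.72
-0.0143 False 2.61 2.95
-0.0128 False 2.46 2.79
-0.0113 False 1.49 1.90
-0.0098 False 2.03 2.15
-0.0083 False 1.43 1.87
-0.0068 False 1.92 2.31
-0.0053 False 1.32 1.70
-0.0038 False 2.20 2.32
-0.0023 False 4.45 4.71
-0.0008 False 9.87 10.08
end 26.49 [-0.0024 -0.0002  0.029 ] fd -8.20 fl 1.57 fz 2.49
```

View pics/c10.png

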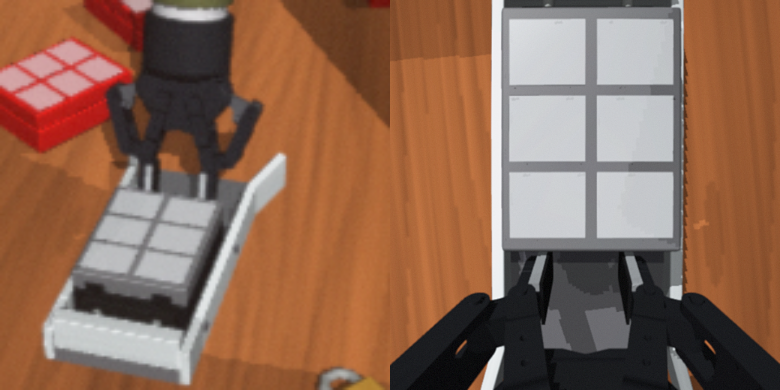

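Force builds at this point, as it would at the bumper. Before pressing harder I'll check that the case lies flat behind the lip.

```bash
python3 - <<'E'
import cv2
cv2.imwrite("pics/s8z.png",cv2.resize(cv2.imread("pics/side8.png")[230:315,272:352],None,fx=7,fy=7,interpolation=2))
cv2.imwrite("pics/t8z.png",cv2.resize(cv2.imread("pics/top8.png")[195:285,215:335],None,fx=6,fy=6,interpolation=2))
E
```

```text
(no output)
```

View pics/s8z.png

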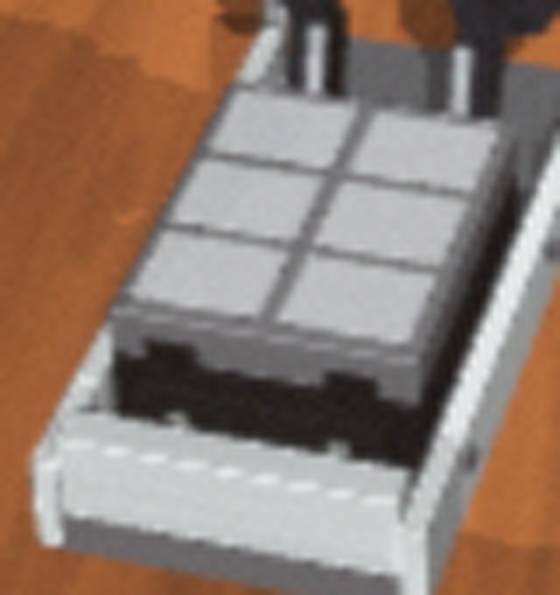

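View pics/t8z.png

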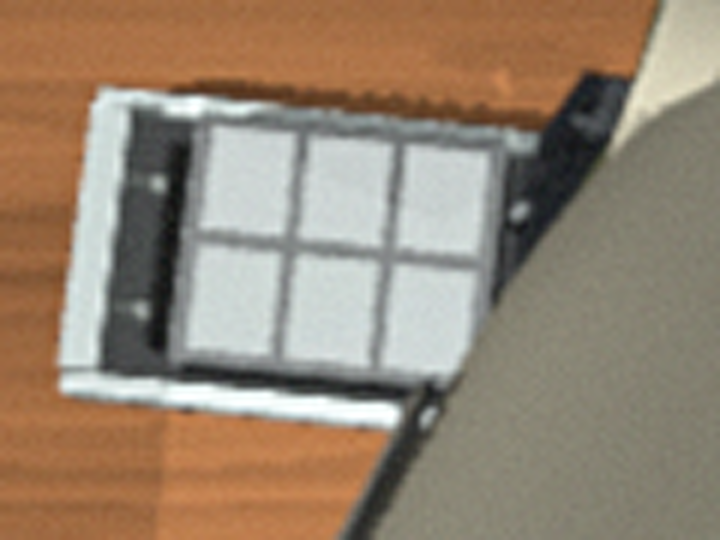

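View pics/wrist8.png

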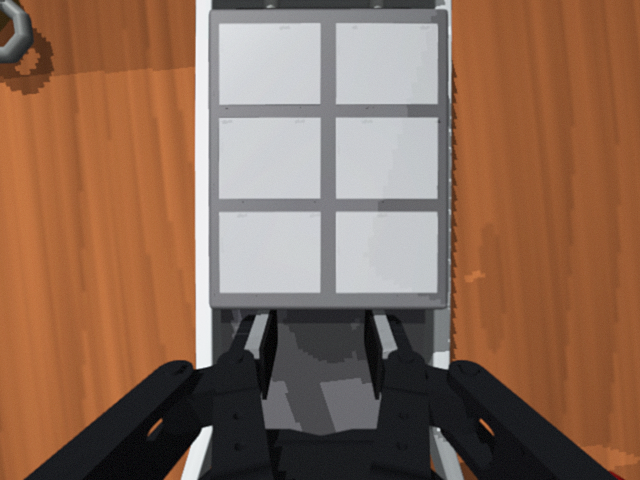

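```bash
python3 - <<'E'
import pickle
from h import *
np.set_printoptions(precision=4,suppress=True)
T=pickle.load(open("top8.pkl","rb"));S=pickle.load(open("side8.pkl","rb"));Wc=pickle.load(open("wrist8.pkl","rb"))
t=np.array([(203,118),(499,146),(172,362)])/6+[214.6,194.6]
s=np.array([(112,318),(222,85),(515,122),(425,362)])/7+[271.6,229.6]
w=np.array([(210,10),(447,10),(447,307),(210,307)])
for n,c,p in (("top",T,t),("side",S,s),("wrist",Wc,w)):
    print(n); print(np.array([dk(q) for q in onz(c,p,.059)]))
def tri(c1,a,c2,b):
    o1,d1=ray(c1,[a]);o2,d2=ray(c2,[b]);A=np.c_[d1[0],-d2[0]];s=np.linalg.lstsq(A,o2-o1,rcond=None)[0]
    p,q=o1+d1[0]*s[0],o2+d2[0]*s[1];return dk((p+q)/2),np.linalg.norm(p-q)
# wrist left = dock +y ; side picture left = dock -y(far)
print("noseR",tri(Wc,w[1],S,s[0]),tri(T,t[0],S,s[0]));print("tailR",tri(Wc,w[2],S,s[1]),tri(T,t[1],S,s[1]));print("tailL",tri(Wc,w[3],S,s[2]));print("noseL",tri(Wc,w[0],S,s[3]),tri(T,t[2],S,s[3]))
E
```

```text
top
[[ 0.1216 -0.0479  0.059 ]
 [ 0.0082 -0.0489  0.059 ]
 [ 0.1217  0.0461  0.059 ]]
side
[[ 0.13   -0.0476  0.059 ]
 [ 0.0121 -0.0519  0.059 ]
 [ 0.0077  0.0438  0.059 ]
 [ 0.1255  0.0469  0.059 ]]
wrist
[[ 0.1246  0.0437  0.059 ]
 [ 0.1242 -0.0502  0.059 ]
 [ 0.0066 -0.0501  0.059 ]
 [ 0.0067  0.0441  0.059 ]]
noseR (array([ 0.1261, -0.0502,  0.0558]), np.float64(0.0020464746933133563)) (array([ 0.1228, -0.0498,  0.0525]), np.float64(0.0014960411562026036))
tailR (array([ 0.0057, -0.0532,  0.0537]), np.float64(0.0021938172455790495)) (array([ 0.0087, -0.0512,  0.0563]), np.float64(0.0037835787333708915))
tailL (array([0.0069, 0.0439, 0.0586]), np.float64(0.0006825175111170494))
noseL (array([0.1249, 0.0453, 0.058 ]), np.float64(0.00268276464880975)) (array([0.1222, 0.0459, 0.056 ]), np.float64(9.396941735087782e-05))
```

The case is flat: both top edges triangulate to about z 0.056, the tail is at about x = +7 mm past the lip, and the nose is on the bumper at about 126 mm. Sliding friction is about 2–3 N, so I'll press at about 14.5 N in fine steps and hold.

```bash
python3 - <<'E'
from plant import env, telemetry
from h import *
x=dk(telemetry.observe()["ee_pos"])[0]; x=-.0008
print(fd(3,.01))
pk=0
for i in range(12):
    f=fd(4,.02); pk=max(pk,f[1]); print(f"{x:.4f} {f[0]:.2f}")
    if f[0]>14: break
    x+=.0003 if f[0]>12 else .0006
    env.move_linear(W(x,0,.029),max_speed=.006)
t0=telemetry.observe()["time_s"]; log=[]
while telemetry.observe()["time_s"]-t0<2.2:
    f=fd(5,.03); log.append(f[0]); pk=max(pk,f[1])
    if f[0]<13.5 or f[0]>15.8:
        x+=np.clip((14.6-f[0])/3600,-.0005,.0005); env.move_linear(W(x,0,.029),max_speed=.006)
print(np.round(log,1),"peak",pk,x); st("held")
E
```

```text
(np.float64(9.410271698996764), np.float64(10.491067481961299))
-0.0008 9.32
-0.0002 11.52
0.0004 13.73
0.0007 14.48
[14.4 14.6 14.5 14.8 14.8 14.8 14.8 14.4 15.  14.3 14.9 14.8 14.8 14.6] peak 16.188250322115913 0.0006999999999999999
held 30.02 [-0.0022 -0.0002  0.029 ] fd -14.40 fl 3.11 fz 3.49
```

I held 14.3–15.0 N for 2.2 s, peaking at 16.2 N. Now I'll let go, retreat and check.

```bash
python3 - <<'E'
from plant import env
from h import *
env.move_linear(W(-.006,0,.029),max_speed=.02)
env.move_linear(W(-.04,0,.032),max_speed=.08)
env.move_linear(W(-.10,0,.15),max_speed=.12)
st("clear")
snap("side",9);snap("wrist",9);snap("top",9)
im=np.hstack([cv2.resize(cv2.imread("pics/side9.png")[200:330,255:385],None,fx=3,fy=3),cv2.resize(cv2.imread("pics/wrist9.png")[:,60:580],None,fx=.75,fy=.8125)])
cv2.imwrite("pics/c11.png",im)
E
```

```text
clear 32.33 [-0.0995  0.0005  0.1494] fd 0.50 fl -0.10 fz -0.37
```

View pics/c11.png

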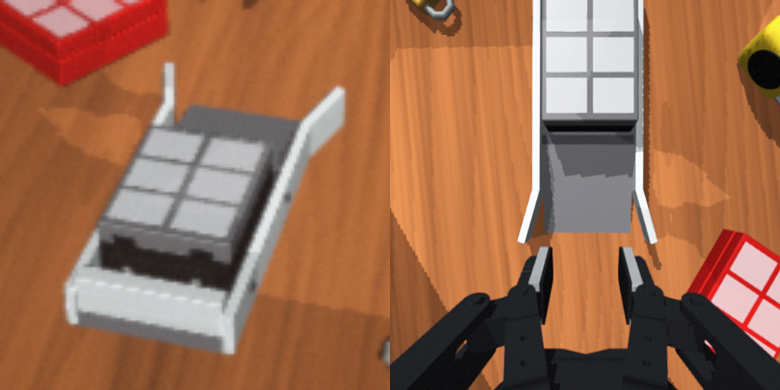

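View pics/top9.png

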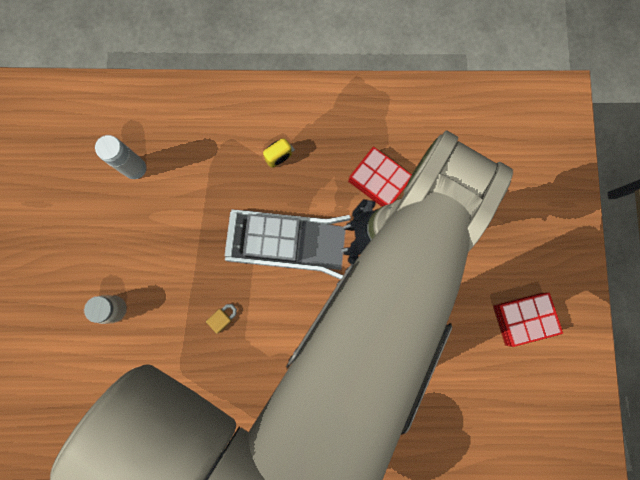

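The case sits flat in the bay, with the lip visible as a dark band behind its tail. The bystanders are at the same pixels as at the start.

```bash
python3 - <<'E'
from plant import job
print(job.close_job())
E
```

```text
the job is handed in; nothing more can be done
None
```

The case lies flat in the bay behind the lip, nose against the bumper. It was slid up the ramp and over the lip with two fingertips, without being lifted off. I handed the job in at about 32 s; no verdict is reported.

- **Press:** I pushed steadily at 14.3–15.0 N for 2.2 s, with a peak reading of 16.2 N. Less the friction of about 2–3 N that I saw in the bay, that is roughly 12 N on the bumper. It then let go and moved clear, and the wrist force settled near zero.
- **Seating check, made before the final press:** triangulation put the top edges at about z = 0.053–0.059 m, consistent with lying flat. The tail was about 7 mm past the lip and the nose at dock x of about 126 mm. The pictures after release show it still seated, but I did not triangulate it again.
- **Other things on the table:** the spray can, jar, tape measure, padlock and two of the red look-alikes are at the same pixels as at the start. The arm hid the third red look-alike in the last top view; I saw no contact with it.
- **What disagreed:**
  - On the first pass the fingers went over the lid without touching the case. At that opening the tips sit about 6 mm above the TCP, not 25 mm ahead of it. I measured this by touching the table at about 5 N and then pushed at the corrected height.
  - One contact trigger near the lip was a false one, a transient with a settled force below 1 N.

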